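Line up craft supplies by height on the display board

ROBOT

A 6-joint arm with a two-finger parallel gripper is mounted at the origin on a cart in front of the work surface, level with it; the furniture and walls round the work are solid. World frame = base frame: x ahead of the robot, y to its left, z up, the work surface at z = 0. Lengths are in m, angles in rad, forces in N, time in s.
With the tool pointing down it reaches from about 0.35 to 0.975 m from the base axis. Payload 4.9 kg.
Tool frame: the origin (TCP) lies on the centre line of the jaws, within the pads' length; the fingertips stand manip.tip_reach ahead of it and the grasp point (between the pads) is the TCP (manip.tip_reach is the distance from the TCP to the fingertips, in m); z points along the fingers, y is the line along which they close (so a half turn about z gives the same grasp; the last joint's range is limited). The gripper opens to 85 mm and grips with 20 to 120 N. Pads are 22 mm wide; open, the fingers measure 114 mm over their backs; the gripper's body (76 mm by 85 mm) begins 54 mm behind the grasp point. The pads swing forward as they close: fully open they stand 13 mm farther back than shut.
Start: joints at [-1.331, 0.053, 1.613, -0, 1.476, -0.119], TCP at [0.219, -0.585, 0.25] pointing down, gripper open.
Joint ranges: [-3.01, 3.01], [-1.01, 2.22], [0.06, 2.58], [-1.02, 4.17], [0.09, 2.62], [-3.14, 3.14]. Speed limits (rad/s): [2.57, 2.57, 3.14, 3.14, 3.14, 3.14].

INTERFACE

Orientations are given as a unit quaternion [w, x, y, z].
In Python, from plant import manip gives the robot as it stands. The module is installed in compiled form; this text tells all that it offers.
- The arm moves only by the tool move_arm, never from a script. Its argument "rows" is a list of rows, each a list of 7 numbers: the shift along the tool's x, y, z in cm, then the turn, a rotation vector about the tool's x, y, z in degrees, then the opening, from -1 (shut) to 1 (fully open). In form: [[tx, ty, tz, ax, ay, az, jaw], ...]. A call has 1 to 20 rows; each row shifts and turns the commanded pose from where the row before left it, along the tool's axes as they then stand; what a row does not reach is not made up. A row lasts 1/12 s, in which the tool goes at most 41.7 mm and 7.16 degrees, less where a joint would pass 70% of its speed; a pose out of reach is approached as far as the arm can. A call is refused whole if a number of a shift passes 4.17 or a number of a turn 7.16, either way. A call with a gripper value outside its range is refused whole. The fingers move at their own pace and stop on an object; the grip force is fixed at half the most. Time passes only in rows, so rows that do not move let the fingers close. It gives the time, the measured TCP pose, the force, the opening and the grip force at its end, in the units of the state.
- manip.state(): the state, without advancing time (a new reading comes with each control period).
- manip.grab_frame(name): name is "scene" or "top" or "wrist"; returns a dict with "img" (400x640x3 uint8, blue, green, red), "mtx" (3x3 intrinsics, pixels), "R" (3x3) and "t" (3): a world point X has camera coordinates R X + t. Camera axes: x right, y down, z forward; pixel columns grow to the right and rows downward; lengths in m; the calibration is good to about 2 mm. A picture is of the moment at which its call begins. There is no depth.
- manip.job_done(): hands the job in; it is judged then, once.
The state is a dict: "time": time; "joint_pos": joint angles; "joint_vel": joint speeds; "joint_efforts": joint torques, N m; "tool_pos": TCP position; "tool_rot": TCP orientation; "contact_force": force on the tool from outside, world axes, zero at the start; "ft_torque": the same for the moment, N m; "gripper_width": opening from 0.0 (shut) to 1.0 (fully open); "grasp_force": force on a finger pad.
Only numpy, scipy, OpenCV 4.12 (cv2) and the standard library are available. Lean on these libraries where they do the work, as an engineer would, in place of code of your own. Each camera call takes 0.05 s, during which the arm holds its last target. There are 200 camera calls.

TASK

Stand the black pot, the toothpick tub, the clear bottle and the black glue bottle on the four grey felt pads of the wooden board, one centred on each pad, in order of height: the shortest next to the wooden spool, the tallest at the other end. Keep each of them upright all the way and leave them standing still.

Things in the scene. Friction and masses are not known exactly. Their poses are not given: they have to be found in the camera images.
- black_pot: small black round pot with a white lid, 30 mm across, 48 mm tall: the shortest. Origin: centre of the underside; z up; stands upright
- toothpick_tub: round bundle of wooden toothpicks standing in a clear round tub, 71 mm tall; the solid tub is 38 mm across and its lower 42 mm only can be gripped. Origin: centre of the underside; z up; stands upright
- clear_bottle: round bottle with a red foot, a white screw cap and sides so clear that little shows between the two, 49 mm across up to 72 mm height, cap 29 mm across, 94 mm tall in all. Origin: centre of the underside; z up; stands upright
- glue_bottle: flat black glue bottle with a long thin nozzle, 138 mm tall: the tallest. Body 24 mm thick (its x) by 40 mm wide (its y) up to 86 mm height, nozzle above. Origin: centre of the underside; z up; stands upright with its thin direction x within 0.5 rad of straight ahead from the robot
- pad_a: one of four identical round grey felt pads, 64 mm across, in a straight row 85 mm apart (centre to centre) on a pale wooden display board 90 x 410 x 12 mm that lies flat on the table; all pads are level, upper face 15 mm above the table. Origin: centre of the upper face, z up, y along the board. Which pad of the row bears which letter changes from start to start
- pad_b: one of four identical round grey felt pads, 64 mm across, in a straight row 85 mm apart (centre to centre) on a pale wooden display board 90 x 410 x 12 mm that lies flat on the table; all pads are level, upper face 15 mm above the table. Origin: centre of the upper face, z up, y along the board. Which pad of the row bears which letter changes from start to start
- pad_c: one of four identical round grey felt pads, 64 mm across, in a straight row 85 mm apart (centre to centre) on a pale wooden display board 90 x 410 x 12 mm that lies flat on the table; all pads are level, upper face 15 mm above the table. Origin: centre of the upper face, z up, y along the board. Which pad of the row bears which letter changes from start to start
- pad_d: one of four identical round grey felt pads, 64 mm across, in a straight row 85 mm apart (centre to centre) on a pale wooden display board 90 x 410 x 12 mm that lies flat on the table; all pads are level, upper face 15 mm above the table. Origin: centre of the upper face, z up, y along the board. Which pad of the row bears which letter changes from start to start
- end_spool: pale wooden thread spool, 26 mm across, 29 mm tall, fixed upright on one end of the board, in line with the pads, 55 mm from the centre of the nearest pad; it marks the end where the row begins (a dark wooden block 24 x 21 x 34 mm is fixed on the other end; the two may change ends). Origin: centre of its underside, z up
Things that resemble listed ones, but are neither listed nor needed, are in the scene too. What is shaped like the black_pot but red is not meant.

How it is judged:
At the end, for the whole second after the job is handed in: Counted from the spool, the pads carry the black pot, the toothpick tub, the clear bottle and the glue bottle; each stands within 15 mm of its pad's centre, at pad height, upright within 0.1 rad, released and at rest ((horizontal distance between black_pot and pad_a below 0.015 m or horizontal distance between black_pot and pad_b below 0.015 m or horizontal distance between black_pot and pad_c below 0.015 m or horizontal distance between black_pot and pad_d below 0.015 m) and horizontal distance between black_pot and end_spool between 0 and 0.0975 m and height (world z) of black_pot between 0.011 and 0.02 m and angle between each of black_pot, toothpick_tub, clear_bottle, glue_bottle's own z axis and vertical below 0.1 rad and linear speed of each of black_pot, toothpick_tub, clear_bottle, glue_bottle below 0.02 m/s and angular speed of each of black_pot, toothpick_tub, clear_bottle, glue_bottle below 0.2 rad/s and (horizontal distance between toothpick_tub and pad_a below 0.015 m or horizontal distance between toothpick_tub and pad_b below 0.015 m or horizontal distance between toothpick_tub and pad_c below 0.015 m or horizontal distance between toothpick_tub and pad_d below 0.015 m) and horizontal distance between toothpick_tub and end_spool between 0.0975 and 0.1825 m and height (world z) of toothpick_tub between 0.011 and 0.02 m and (horizontal distance between clear_bottle and pad_a below 0.015 m or horizontal distance between clear_bottle and pad_b below 0.015 m or horizontal distance between clear_bottle and pad_c below 0.015 m or horizontal distance between clear_bottle and pad_d below 0.015 m) and horizontal distance between clear_bottle and end_spool between 0.1825 and 0.2675 m and height (world z) of clear_bottle between 0.011 and 0.02 m and (horizontal distance between glue_bottle and pad_a below 0.015 m or horizontal distance between glue_bottle and pad_b below 0.015 m or horizontal distance between glue_bottle and pad_c below 0.015 m or horizontal distance between glue_bottle and pad_d below 0.015 m) and horizontal distance between glue_bottle and end_spool between 0.2675 and 0.36 m and height (world z) of glue_bottle between 0.011 and 0.02 m); the robot touches nothing.
It fails at once if one of the four things is tipped by more than 0.5 rad (angle between any of black_pot, toothpick_tub, clear_bottle, glue_bottle's own z axis and vertical above 0.5 rad).
It also fails if it takes over 115 s, if anything falls off the work surface, if the arm or the gripper's body presses on something with over 40 N, if the wrist force passes 120 N, or if a joint passes its speed limit or range.

## Working session

There is one attempt and no reset: what is moved stays moved. The work goes in short steps, Python scripts to look and compute and a tool call to move; the robot and the scene stay as the last step left them, time stands still between calls to the robot, and variables do not carry over. Pictures are saved under pics/ and viewed, at most 14 in all, crops included, and the job is handed in when it is done.

Besides the shell and the picture viewer there is one more tool, called after "Emit:" as name(argument=value, ...), one argument or row to a line, values as JSON. move_arm: Moves the arm, as the interface text tells. Its arguments: {"type":"object","properties":{"rows":{"type":"array","items":{"type":"array","items":{"type":"number"}}}},"required":["rows"]}

```bash
mkdir -p pics
python3 - <<'E'
from plant import manip
import cv2,numpy as np,pickle
s=manip.state();print(s,manip.tip_reach)
for n in("scene","top"):
    f=manip.grab_frame(n);cv2.imwrite(f"pics/{n}0.png",f["img"]);pickle.dump(f,open(f"{n}0.pkl","wb"))
    print(n,f["mtx"],f["R"],f["t"])
E
```

```text
{'time': 0.0, 'joint_pos': array([-1.33099247e+00,  5.33585273e-02,  1.61427790e+00,  2.41740547e-05,
        1.47602317e+00, -1.19017226e-01]), 'joint_vel': array([ 0.00028504, -0.00066685,  0.00031535, -0.0007418 , -0.00051235,
       -0.00151568]), 'joint_efforts': array([ 1.37033072e-03, -3.93681979e+01, -3.70174384e+01, -1.79949925e-04,
        7.06215680e-03,  1.55248733e-05]), 'tool_pos': array([ 0.21933846, -0.58462591,  0.24907158]), 'tool_rot': array([-1.03231339e-03,  9.83948733e-01,  1.78448373e-01, -5.03671636e-05]), 'contact_force': array([ 0.03993641, -0.23255527, -0.71091674]), 'ft_torque': array([0.02636924, 0.04276139, 0.01335058]), 'grasp_force': 0.0, 'gripper_width': 0.9953500730532032} 0.019
scene [[434.6912478    0.         316.06434439]
 [  0.         434.6912478  197.79783337]
 [  0.           0.           1.        ]] [[-0.87614124 -0.48204584 -0.00288694]
 [-0.24963247  0.45882587 -0.85273821]
 [ 0.41238351 -0.74639844 -0.52233056]] [0.45836788 0.18902344 0.91244479]
top [[520.60799342   0.         320.18126959]
 [  0.         520.60799342 196.77659365]
 [  0.           0.           1.        ]] [[-0.00923214 -0.99978836 -0.01838472]
 [-0.99669831  0.01068367 -0.08048814]
 [ 0.08066752  0.01758094 -0.996586  ]] [-0.00851231  0.52051916  1.03561128]
```

View pics/scene0.png

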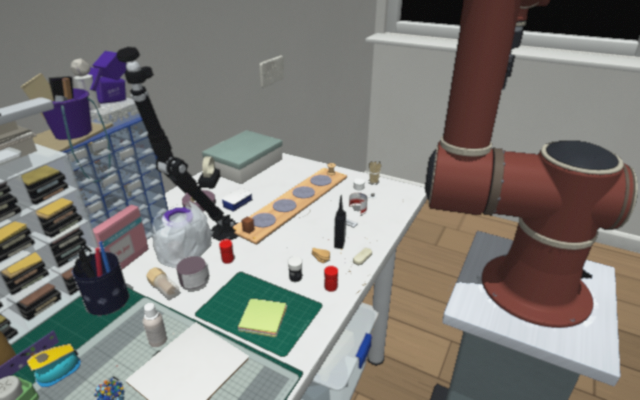

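View pics/top0.png

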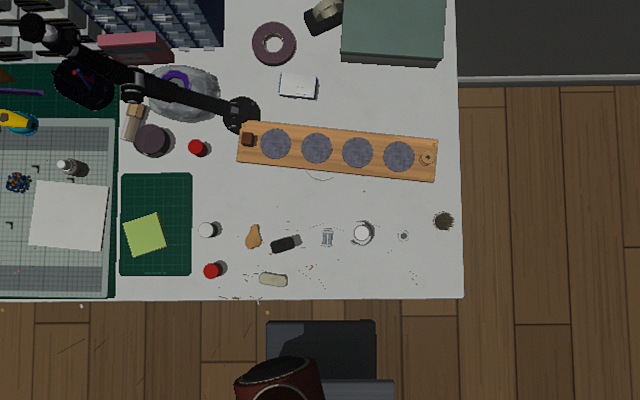

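The scene view shows the black pot at (295,268), red pots at (227,251) and (331,278), the glue bottle at (340,225), the clear bottle near (358,200), the tub at (375,172), the spool at (331,168) and the dark block at (248,225). In the top view these are the pot (207,230), reds (197,148) and (212,270), glue (285,243), bottle (362,232), tub (443,221), spool (427,157) and block (248,139).

Next, enlarged crops to check these choices.

```bash
cat > h.py <<'E'
import numpy as np,pickle,cv2
def ray(f,u,v,z):
    d=f["R"].T@np.linalg.inv(f["mtx"])@np.array([u,v,1.]); c=-f["R"].T@f["t"]
    return c+d*(z-c[2])/d[2]
def proj(f,X):
    p=f["mtx"]@(f["R"]@np.array(X)+f["t"]);return p[:2]/p[2]
E
python3 - <<'E'
import pickle,cv2
t=pickle.load(open("top0.pkl","rb"))["img"];s=pickle.load(open("scene0.pkl","rb"))["img"]
cv2.imwrite("pics/c1.png",cv2.resize(t[110:290,190:460],None,fx=2.96,fy=2.96,interpolation=cv2.INTER_CUBIC))
cv2.imwrite("pics/c2.png",cv2.resize(s[150:300,210:410],None,fx=4,fy=4,interpolation=cv2.INTER_CUBIC))
E
```

```text
(no output)
```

View pics/c1.png

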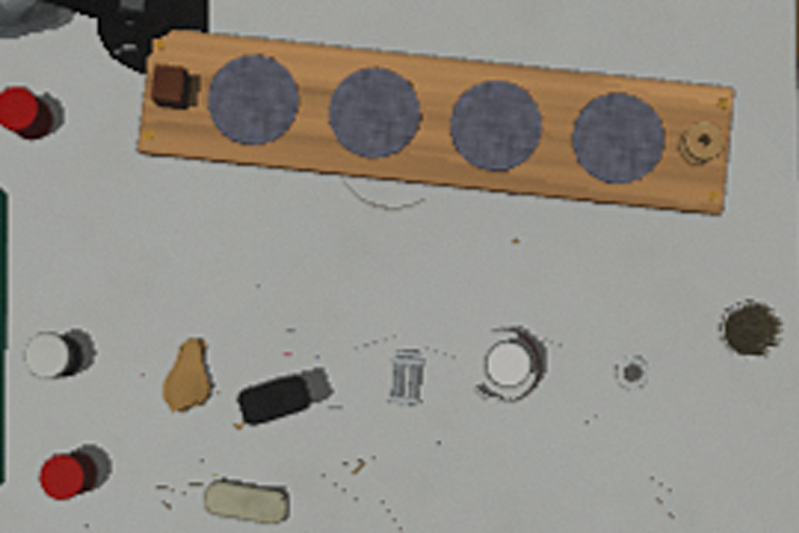

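View pics/c2.png

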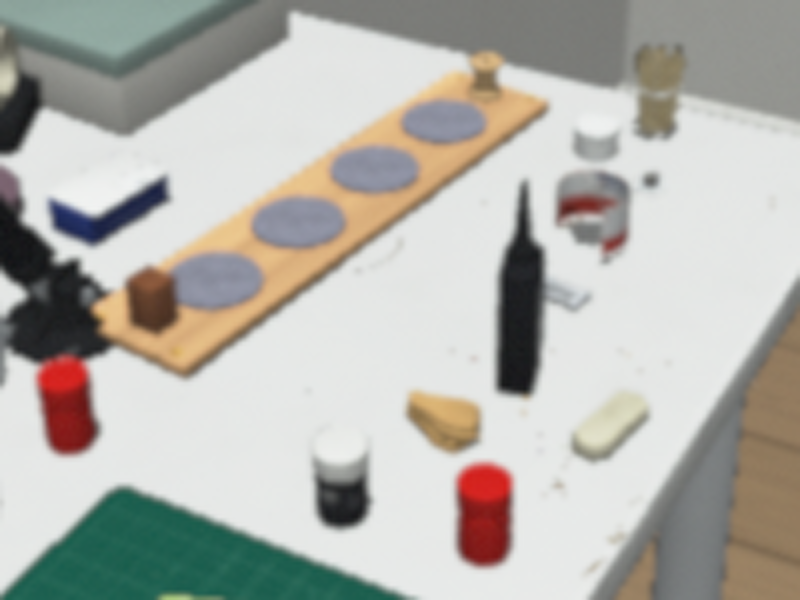

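Pixels in c1: pot's white lid (47,355), tub (752,328), clear bottle's cap (510,363), glue bottle's black top around (272,400). The pads are at (254,99), (375,112), (496,126) and (618,138), with the spool at (703,142). Look-alikes are the red pots at (20,108) and (62,477), and a loose grey knob at (632,373). I choose the white-lidded black pot. The spool end is at right (−y).

Run:
```python
from h import *
t=pickle.load(open("top0.pkl","rb"));s=pickle.load(open("scene0.pkl","rb"))
T=lambda x,y,z:ray(t,(x+.5)/2.96-.5+190,(y+.5)/2.96-.5+110,z)[:2].round(4)
S=lambda x,y,z:ray(s,(x+.5)/4-.5+210,(y+.5)/4-.5+150,z)[:2].round(4)
print("cam",-t["R"].T@t["t"],-s["R"].T@s["t"])
for n,x,y,z in [("pot",47,355,.048),("tub",752,328,.071),("bottle",510,363,.094),("p1",254,99,.015),("p2",375,112,.015),("p3",496,126,.015),("p4",618,138,.015),("spool",703,142,.041),("gl TL",238,392,.086),("gl TR",305,374,.086),("gl BL0",246,424,0),("gl BR",311,403,.086),("red",62,477,.048),("pear",188,375,.01)]: print(n,T(x,y,z))
print("scene")
for n,x,y,z in [("pot",341,446,.048),("gltip",525,183,.138),("glBL",499,388,0),("glBR",531,392,0),("bottle",597,128,.094),("tub",660,57,.071),("p4",445,121,.015),("p1",215,279,.015),("spool",487,60,.041)]: print(n,S(x,y,z))
def c1(X):
    u,v=proj(t,X);return ((u-190+.5)*2.96-.5,(v-110+.5)*2.96-.5)
# projection of the glue bottle outline & bottle in c1 later
```

```text
cam [ 0.43518178 -0.03227858  1.07381483] [0.0725042  0.81527286 0.63910859]
pot [0.4556 0.2129]
tub [ 0.4682 -0.2511]
bottle [ 0.4468 -0.0927]
p1 [0.6328 0.0775]
p2 [ 0.6226 -0.0067]
p3 [ 0.6118 -0.0905]
p4 [ 0.6023 -0.1747]
spool [ 0.5948 -0.2283]
gl TL [0.43   0.0809]
gl TR [0.4411 0.0379]
gl BL0 [0.4074 0.0852]
gl BR [0.4226 0.0341]
red [0.3748 0.2022]
pear [0.4416 0.1241]
scene
pot [0.4554 0.2154]
gltip [0.4246 0.0637]
glBL [0.4317 0.076 ]
glBR [0.4133 0.0703]
bottle [ 0.4449 -0.0852]
tub [ 0.4633 -0.2397]
p4 [ 0.6015 -0.1719]
p1 [0.6323 0.0796]
spool [ 0.5964 -0.2288]
```

```bash
cat >> h.py <<'E'
def delta(tgt,verbose=True):
    from plant import manip
    from scipy.spatial.transform import Rotation as Ro
    s=manip.state();q=s["tool_rot"];R=Ro.from_quat(np.r_[q[1:],q[0]]).as_matrix()
    d=R.T@(np.array(tgt)-s["tool_pos"])*100
    if verbose: print("t",round(s["time"],2),"pos",s["tool_pos"].round(4),"yangle",np.degrees(np.arctan2(R[1,1],R[0,1])).round(2),"zax",R[:,2].round(3),"w",round(s["gripper_width"],3),"gf",round(s["grasp_force"],1),"cf",s["contact_force"].round(1),"q",s["joint_pos"].round(2))
    print("delta cm",d.round(2)); return d
E
python3 - <<'E'
from h import *
from scipy.optimize import minimize
t=pickle.load(open("top0.pkl","rb"));im=t["img"]
m=(im.max(2)<60).astype(np.uint8);sub=np.zeros_like(m);sub[232:258,266:300]=m[232:258,266:300]
print("n",sub.sum())
K=8
big=cv2.resize(sub[225:265,260:305],None,fx=K,fy=K,interpolation=cv2.INTER_NEAREST)
def cost(p):
    c,s_=np.cos(p[2]),np.sin(p[2])
    P=[proj(t,(p[0]+c*a*.012-s_*b*.02,p[1]+s_*a*.012+c*b*.02,z)) for a in(-1,1) for b in(-1,1) for z in(0,.086)]
    P=((np.array(P)-[260,225]+.5)*K).astype(np.float32)
    h=cv2.convexHull(P).round().astype(np.int32);g=np.zeros_like(big);cv2.fillConvexPoly(g,h,1)
    return 1-(g&big).sum()/(g|big).sum()
r=min((minimize(cost,[.426,.06,y],method="Nelder-Mead",options=dict(initial_simplex=[[.426,.06,y],[.434,.06,y],[.426,.068,y],[.426,.06,y+.15]])) for y in(0,.2,.3)),key=lambda r:r.fun)
print(r.x,r.fun)
E
```

```text
n 278
[0.42453961 0.06043308 0.25929126] 0.11877777223026609
```

Emit:
move_arm(
  rows=[
    [0, 0, 0, 0, 0, -7, 1],
    [0, 0, 0, 0, 0, -7, 1],
    [0, 0, 0, 0, 0, -7, 1],
    [0, 0, 0, 0, 0, -7, 1],
    [0, 0, 0, 0, 0, -7, 1],
    [0, 0, 0, 0, 0, -7, 1],
    [0, 0, 0, 0, 0, -7, 1],
    [0, 0, 0, 0, 0, -7, 1],
    [0, 0, 0, 0, 0, -7, 1],
    [0, 0, 0, 0, 0, -7, 1],
    [0, 0, 0, 0, 0, -7, 1],
    [0, 0, 0, 0, 0, -7, 1],
    [0, 0, 0, 0, 0, 0, 1],
  ],
)

```text
time: 1.18
tool_pos: [0.2194, -0.5849, 0.2496]
tool_rot: [-0.0, 0.611, 0.792, 0.0]
contact_force: [-0.4, -0.5, 0.3]
gripper_width: 0.999
grasp_force: 0.0
```

```bash
python3 -c "
from h import *
delta([.468,-.251,.16])"
```

```text
t 1.18 pos [ 0.2194 -0.5849  0.2496] yangle 14.67 zax [-0.     0.001 -1.   ] w 0.999 gf 0.0 cf [-0.4 -0.5  0.3] q [-1.33  0.05  1.61  0.    1.48 -1.59]
delta cm [25.99 32.51  8.99]
```

Emit:
move_arm(
  rows=[
    [2.36, 2.96, 0.82, 0, 0, 0, 0.6],
    [2.36, 2.96, 0.82, 0, 0, 0, 0.6],
    [2.36, 2.96, 0.82, 0, 0, 0, 0.6],
    [2.36, 2.96, 0.82, 0, 0, 0, 0.6],
    [2.36, 2.96, 0.82, 0, 0, 0, 0.6],
    [2.36, 2.96, 0.82, 0, 0, 0, 0.6],
    [2.36, 2.96, 0.82, 0, 0, 0, 0.6],
    [2.36, 2.96, 0.82, 0, 0, 0, 0.6],
    [2.36, 2.96, 0.82, 0, 0, 0, 0.6],
    [2.36, 2.96, 0.82, 0, 0, 0, 0.6],
    [2.36, 2.96, 0.82, 0, 0, 0, 0.6],
    [0, 0, 0, 0, 0, 0, 0.6],
    [0, 0, 0, 0, 0, 0, 0.6],
  ],
)

```text
time: 2.27
tool_pos: [0.4697, -0.2501, 0.1591]
tool_rot: [-0.001, 0.611, 0.791, -0.0]
contact_force: [-0.1, -0.7, 0.2]
gripper_width: 0.804
grasp_force: 0.0
```

Run:
```python
from h import *
from plant import manip
delta([.468,-.251,.03])
f=manip.grab_frame("wrist");pickle.dump(f,open("w1.pkl","wb"));cv2.imwrite("pics/w1.png",f["img"])
print(-f["R"].T@f["t"], proj(f,[.468,-.251,.071]),proj(f,[.468,-.251,0]))
```

```text
t 2.27 pos [ 0.4697 -0.2501  0.1591] yangle 14.62 zax [-0.002  0.001 -1.   ] w 0.804 gf 0.0 cf [-0.1 -0.7  0.2] q [-0.63 -0.09  1.91 -0.    1.32 -0.88]
delta cm [-0.07 -0.17 12.91]
[ 0.45174737 -0.18195494  0.28173358] [318.31831689 211.64084047] [318.86229403 188.79347728]
```

View pics/w1.png

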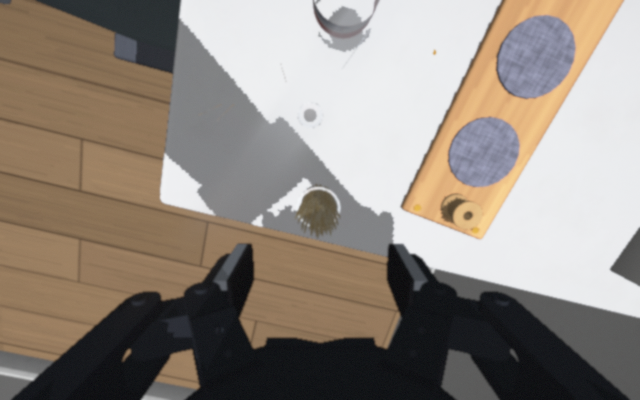

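The wrist view shows the tub's bundle at (319,208), matching the predicted (318,212), so it lies centred between the jaws.

Emit:
move_arm(
  rows=[
    [0, 0, 3, 0, 0, 0, 0.6],
    [0, 0, 3, 0, 0, 0, 0.6],
    [0, 0, 3, 0, 0, 0, 0.6],
    [0, 0, 2, 0, 0, 0, 0.6],
    [0, 0, 1, 0, 0, 0, 0.6],
    [0, 0, 1, 0, 0, 0, 0.6],
    [0, 0, 0, 0, 0, 0, 0.6],
    [0, 0, 0, 0, 0, 0, -0.2],
    [0, 0, 0, 0, 0, 0, -0.5],
    [0, 0, 0, 0, 0, 0, -1],
    [0, 0, 0, 0, 0, 0, -1],
    [0, 0, 0, 0, 0, 0, -1],
    [0, 0, 0, 0, 0, 0, -1],
    [0, 0, 0, 0, 0, 0, -1],
    [0, 0, 0, 0, 0, 0, -1],
  ],
)

```text
time: 3.57
tool_pos: [0.4708, -0.2532, 0.0322]
tool_rot: [0.002, 0.612, 0.791, -0.0]
contact_force: [-0.2, -0.3, 6.9]
gripper_width: 0.422
grasp_force: 60.1
```

```bash
python3 -c "
from h import *
delta([.6118,-.0905,.12])"
```

```text
t 3.57 pos [ 0.4708 -0.2532  0.0322] yangle 14.56 zax [ 0.003 -0.003 -1.   ] w 0.422 gf 60.1 cf [-0.2 -0.3  6.9] q [-0.63  0.08  1.98 -0.    1.08 -0.89]
delta cm [12.17 17.76 -8.78]
```

Emit:
move_arm(
  rows=[
    [0, 0, -1, 0, 0, 0, -1],
    [0, 0, -2, 0, 0, 0, -1],
    [0, 0, -2.5, 0, 0, 0, -1],
    [0.5, 0.7, -2.2, 0, 0, 0, -1],
    [1.2, 1.8, -1.1, 0, 0, 0, -1],
    [1.75, 2.55, 0, 0, 0, 0, -1],
    [1.75, 2.55, 0, 0, 0, 0, -1],
    [1.75, 2.55, 0, 0, 0, 0, -1],
    [1.75, 2.55, 0, 0, 0, 0, -1],
    [1.75, 2.55, 0, 0, 0, 0, -1],
    [1.2, 1.8, 0, 0, 0, 0, -1],
    [0.5, 0.7, 0, 0, 0, 0, -1],
    [0, 0, 0, 0, 0, 0, -1],
    [0, 0, 0, 0, 0, 0, -1],
  ],
)

```text
time: 4.73
tool_pos: [0.6101, -0.09, 0.118]
tool_rot: [-0.0, 0.612, 0.791, -0.0]
contact_force: [0.5, 0.4, 0.3]
gripper_width: 0.423
grasp_force: 60.0
```

Run:
```python
from h import *
from plant import manip
delta([.6118,-.0905,.049])
f=manip.grab_frame("wrist");pickle.dump(f,open("w2.pkl","wb"));cv2.imwrite("pics/w2.png",f["img"])
for p in ([.6328,.0775,.015],[.6226,-.0067,.015],[.6118,-.0905,.015]):print(proj(f,p))
```

```text
t 4.73 pos [ 0.6101 -0.09    0.118 ] yangle 14.59 zax [-0.001 -0.    -1.   ] w 0.423 gf 60.0 cf [0.5 0.4 0.3] q [-0.27  0.15  1.74 -0.    1.25 -0.52]
delta cm [-0.09  0.16  6.9 ]
[418.66258549 -22.2058682 ]
[365.97639087 104.15147577]
[322.61655573 206.08830767]
```

View pics/w2.png

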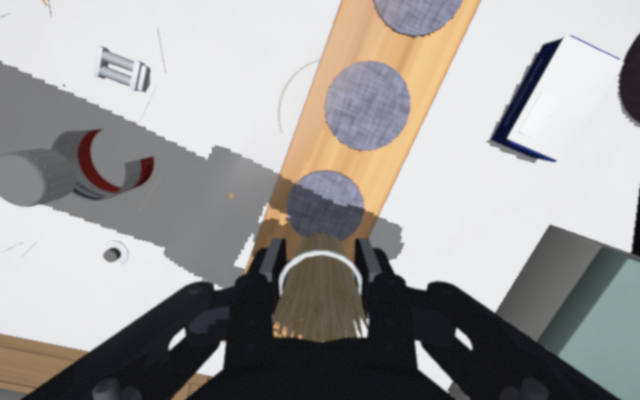

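The wrist view shows the tub held upright between the jaws. The next pad is centred at (367,106) against the predicted (366,104), so the pad map holds.

Emit:
move_arm(
  rows=[
    [0, 0.16, 1.5, 0, 0, 0, -1],
    [0, 0, 2, 0, 0, 0, -1],
    [0, 0, 1.5, 0, 0, 0, -1],
    [0, 0, 0.8, 0, 0, 0, -1],
    [0, 0, 0.5, 0, 0, 0, -1],
    [0, 0, 0.4, 0, 0, 0, -1],
    [0, 0, 0, 0, 0, 0, -1],
    [0, 0, 0, 0, 0, 0, -1],
    [0, 0, 0, 0, 0, 0, -1],
  ],
)

```text
time: 5.53
tool_pos: [0.6129, -0.0897, 0.0522]
tool_rot: [0.001, 0.612, 0.791, 0.0]
contact_force: [0.3, 0.1, -0.4]
gripper_width: 0.424
grasp_force: 60.0
```

Emit:
move_arm(
  rows=[
    [0, 0, 0.3, 0, 0, 0, -1],
    [0, 0, 0, 0, 0, 0, -1],
    [0, 0, 0.15, 0, 0, 0, -1],
    [0, 0, 0, 0, 0, 0, -1],
    [0, 0, 0, 0, 0, 0, -1],
  ],
)

```text
time: 5.95
tool_pos: [0.6126, -0.0894, 0.0473]
tool_rot: [0.0, 0.612, 0.791, 0.0]
contact_force: [-1.0, 1.1, 3.7]
gripper_width: 0.425
grasp_force: 60.2
```

Emit:
move_arm(
  rows=[
    [0, 0, 0, 0, 0, 0, 0.0],
    [0, 0, 0, 0, 0, 0, 0.2],
    [0, 0, 0, 0, 0, 0, 0.4],
    [0, 0, 0, 0, 0, 0, 0.5],
    [0, 0, 0, 0, 0, 0, 0.5],
    [0, 0, 0, 0, 0, 0, 0.5],
    [0, 0, -2, 0, 0, 0, 0.5],
    [0, 0, -3.5, 0, 0, 0, 0.5],
    [0, 0, -3.5, 0, 0, 0, 0.5],
    [0, 0, -3, 0, 0, 0, 1],
    [0, 0, 0, 0, 0, 0, 1],
  ],
)

```text
time: 6.87
tool_pos: [0.6164, -0.0905, 0.1754]
tool_rot: [0.006, 0.612, 0.791, 0.003]
contact_force: [1.3, -0.3, 2.1]
gripper_width: 0.989
grasp_force: 0.0
```

```bash
python3 -c "
from h import *
delta([.4465,-.0915,.165])"
```

```text
t 6.87 pos [ 0.6164 -0.0905  0.1754] yangle 14.57 zax [ 0.013 -0.004 -1.   ] w 0.989 gf 0.0 cf [ 1.3 -0.3  2.1] q [-0.27  0.1   1.7   0.    1.34 -0.52]
delta cm [  4.18 -16.48   0.81]
```

Emit:
move_arm(
  rows=[
    [0.8, -3.2, 0, 0, 0, 0, 1],
    [0.8, -3.2, 0, 0, 0, 0, 1],
    [0.8, -3.2, 0.2, 0, 0, 0, 1],
    [0.8, -3.2, 0.3, 0, 0, 0, 1],
    [0.6, -2.2, 0.3, 0, 0, 0, 1],
    [0.3, -1.1, 0, 0, 0, 0, 1],
    [0, 0, 0, 0, 0, 0, 1],
    [0, 0, 0, 0, 0, 0, 1],
  ],
)

```text
time: 7.53
tool_pos: [0.446, -0.0903, 0.1587]
tool_rot: [0.001, 0.612, 0.791, 0.0]
contact_force: [0.7, -0.1, 0.2]
gripper_width: 1.001
grasp_force: 0.0
```

Run:
```python
from h import *
from plant import manip
delta([.4465,-.0915,.055])
f=manip.grab_frame("wrist");pickle.dump(f,open("w3.pkl","wb"));cv2.imwrite("pics/w3.png",f["img"])
print(proj(f,[.4465,-.0915,.094]),proj(f,[.4465,-.0915,0]))
```

```text
t 7.53 pos [ 0.446  -0.0903  0.1587] yangle 14.53 zax [ 0.001 -0.    -1.   ] w 1.001 gf 0.0 cf [ 0.7 -0.1  0.2] q [-0.36 -0.3   2.09  0.    1.35 -0.62]
delta cm [-0.12  0.   10.37]
[320.80148045 223.45329224] [320.515669   189.33702413]
```

View pics/w3.png

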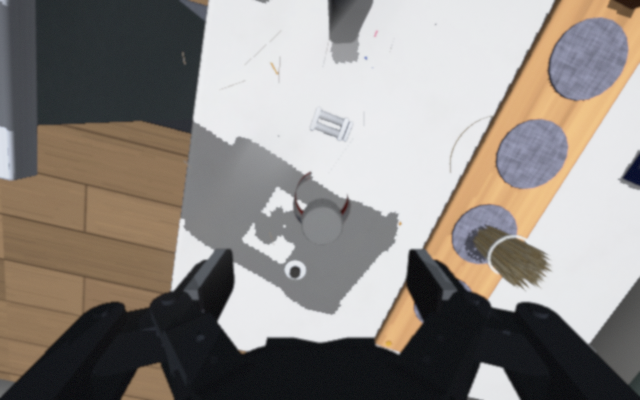

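The cap is at (322,222) against the predicted (321,223), and the tub stands on its pad near (485,235).

Emit:
move_arm(
  rows=[
    [0, 0, 2.5, 0, 0, 0, 1],
    [0, 0, 3, 0, 0, 0, 1],
    [0, 0, 2.5, 0, 0, 0, 1],
    [0, 0, 1.5, 0, 0, 0, 1],
    [0, 0, 0.8, 0, 0, 0, 1],
    [0, 0, 0, 0, 0, 0, 0.6],
    [0, 0, 0, 0, 0, 0, 0.3],
    [0, 0, 0, 0, 0, 0, 0],
    [0, 0, 0, 0, 0, 0, -1],
    [0, 0, 0, 0, 0, 0, -1],
    [0, 0, 0, 0, 0, 0, -1],
    [0, 0, 0, 0, 0, 0, -1],
  ],
)

```text
time: 8.58
tool_pos: [0.4476, -0.0908, 0.0575]
tool_rot: [0.002, 0.612, 0.791, 0.001]
contact_force: [1.1, -0.3, 6.3]
gripper_width: 0.557
grasp_force: 62.2
```

```bash
python3 -c "
from h import *
delta([.6226,-.0067,.14])"
```

```text
t 8.58 pos [ 0.4476 -0.0908  0.0575] yangle 14.56 zax [ 0.004 -0.001 -1.   ] w 0.557 gf 62.2 cf [ 1.1 -0.3  6.3] q [-0.36 -0.15  2.15  0.    1.14 -0.62]
delta cm [ 3.72 19.08 -8.2 ]
```

Emit:
move_arm(
  rows=[
    [0, 0, -1, 0, 0, 0, -1],
    [0, 0, -2, 0, 0, 0, -1],
    [0.1, 0.5, -2.5, 0, 0, 0, -1],
    [0.3, 1.5, -2, 0, 0, 0, -1],
    [0.5, 2.5, -1, 0, 0, 0, -1],
    [0.6, 3, 0, 0, 0, 0, -1],
    [0.6, 3, 0, 0, 0, 0, -1],
    [0.6, 3, 0, 0, 0, 0, -1],
    [0.5, 2.5, 0, 0, 0, 0, -1],
    [0.3, 1.5, 0, 0, 0, 0, -1],
    [0.2, 1, 0, 0, 0, 0, -1],
    [0.1, 0.6, 0, 0, 0, 0, -1],
    [0, 0, 0, 0, 0, 0, -1],
    [0, 0, 0, 0, 0, 0, -1],
  ],
)

```text
time: 9.75
tool_pos: [0.6206, -0.0057, 0.1403]
tool_rot: [-0.001, 0.612, 0.791, -0.0]
contact_force: [-0.3, -0.2, -2.9]
gripper_width: 0.56
grasp_force: 62.4
```

```bash
python3 -c "
from h import *
delta([.6226,-.0067,.0745])"
```

```text
t 9.75 pos [ 0.6206 -0.0057  0.1403] yangle 14.55 zax [-0.001 -0.    -1.   ] w 0.56 gf 62.4 cf [-0.3 -0.2 -2.9] q [-0.13  0.13  1.72 -0.    1.29 -0.38]
delta cm [-0.15  0.18  6.58]
```

Emit:
move_arm(
  rows=[
    [-0.15, 0.18, 1.5, 0, 0, 0, -1],
    [0, 0, 2, 0, 0, 0, -1],
    [0, 0, 1.5, 0, 0, 0, -1],
    [0, 0, 0.8, 0, 0, 0, -1],
    [0, 0, 0.5, 0, 0, 0, -1],
    [0, 0, 0.3, 0, 0, 0, -1],
    [0, 0, 0.2, 0, 0, 0, -1],
    [0, 0, 0, 0, 0, 0, -1],
    [0, 0, 0, 0, 0, 0, -1],
    [0, 0, 0, 0, 0, 0, -1],
  ],
)

```text
time: 10.58
tool_pos: [0.6241, -0.0065, 0.0736]
tool_rot: [0.001, 0.612, 0.791, 0.0]
contact_force: [-0.9, -0.2, -1.9]
gripper_width: 0.558
grasp_force: 62.5
```

Emit:
move_arm(
  rows=[
    [0, 0, 0.15, 0, 0, 0, -1],
    [0, 0, 0.1, 0, 0, 0, -1],
    [0, 0, 0, 0, 0, 0, -1],
    [0, 0, 0, 0, 0, 0, -1],
  ],
)

```text
time: 10.92
tool_pos: [0.6244, -0.0065, 0.0725]
tool_rot: [0.001, 0.612, 0.791, 0.0]
contact_force: [-3.3, 1.5, 6.8]
gripper_width: 0.558
grasp_force: 63.2
```

Emit:
move_arm(
  rows=[
    [0, 0, 0, 0, 0, 0, 0.2],
    [0, 0, 0, 0, 0, 0, 0.5],
    [0, 0, 0, 0, 0, 0, 0.8],
    [0, 0, 0, 0, 0, 0, 0.8],
    [0, 0, 0, 0, 0, 0, 0.8],
    [0, 0, 0, 0, 0, 0, 0.8],
    [0, 0, -1, 0, 0, 0, 0.8],
    [0, 0, -2, 0, 0, 0, 0.8],
    [0, 0, -3.5, 0, 0, 0, 0.8],
    [0, 0, -3.5, 0, 0, 0, 0.8],
    [0, 0, -2, 0, 0, 0, 0.3],
    [0, 0, 0, 0, 0, 0, 0.3],
    [0, 0, 0, 0, 0, 0, 0.3],
  ],
)

```text
time: 12.0
tool_pos: [0.6247, -0.0066, 0.193]
tool_rot: [0.002, 0.612, 0.791, 0.001]
contact_force: [0.8, -0.7, -1.0]
gripper_width: 0.648
grasp_force: 0.0
```

```bash
python3 -c "
from h import *
delta([.4556,.2135,.15])"
```

```text
t 12.0 pos [ 0.6247 -0.0066  0.193 ] yangle 14.56 zax [ 0.005 -0.001 -1.   ] w 0.648 gf 0.0 cf [ 0.8 -0.7 -1. ] q [-0.13  0.09  1.67  0.    1.38 -0.38]
delta cm [ 25.56 -10.85   4.21]
```

Emit:
move_arm(
  rows=[
    [2, -0.85, 0, 0, 0, 0, 0.3],
    [3.4, -1.45, 0, 0, 0, 0, 0.3],
    [3.7, -1.6, 0, 0, 0, 0, 0.3],
    [3.7, -1.6, 0, 0, 0, 0, 0.3],
    [3.7, -1.6, 0, 0, 0, 0, 0.3],
    [3.7, -1.5, 0, 0, 0, 0, 0.3],
    [3, -1.3, 1.2, 0, 0, 0, 0.3],
    [1.6, -0.7, 1.5, 0, 0, 0, 0.3],
    [0.75, -0.25, 1.5, 0, 0, 0, 0.3],
    [0, 0, 0, 0, 0, 0, 0.3],
    [0, 0, 0, 0, 0, 0, 0.3],
  ],
)

```text
time: 12.92
tool_pos: [0.4526, 0.2132, 0.1459]
tool_rot: [-0.001, 0.611, 0.791, -0.002]
contact_force: [0.3, 0.3, -0.4]
gripper_width: 0.648
grasp_force: 0.0
```

Run:
```python
from h import *
from plant import manip
delta([.4556,.2135,.028])
f=manip.grab_frame("wrist");pickle.dump(f,open("w4.pkl","wb"));cv2.imwrite("pics/w4.png",f["img"])
print(proj(f,[.4556,.2135,.048]),proj(f,[.4556,.2135,0]))
```

```text
t 12.92 pos [0.4526 0.2132 0.1459] yangle 14.62 zax [-0.004 -0.002 -1.   ] w 0.648 gf 0.0 cf [ 0.3  0.3 -0.4] q [ 0.29 -0.16  2.   -0.    1.31  0.04]
delta cm [-0.05  0.35 11.79]
[324.95148152 207.5153511 ] [324.39823382 191.95796598]
```

View pics/w4.png

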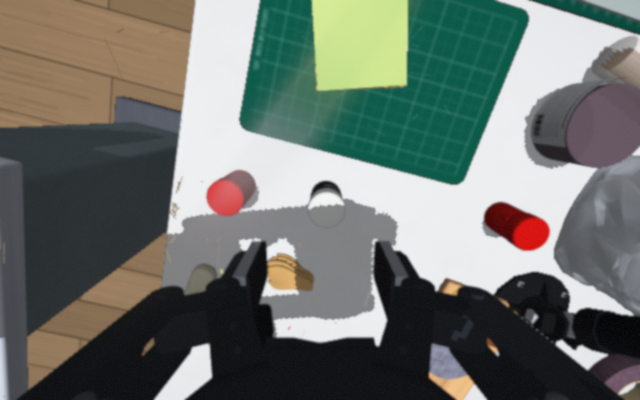

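The white lid is at (326,209), as predicted, and the near red pot at (228,195) is clear of the finger's path.

Emit:
move_arm(
  rows=[
    [0, 0.2, 2.5, 0, 0, 0, 0.3],
    [0, 0, 3, 0, 0, 0, 0.3],
    [0, 0, 3, 0, 0, 0, 0.3],
    [0, 0, 1.6, 0, 0, 0, 0.3],
    [0, 0, 1, 0, 0, 0, 0.3],
    [0, 0, 0.4, 0, 0, 0, 0.3],
    [0, 0, 0, 0, 0, 0, 0],
    [0, 0, 0, 0, 0, 0, -0.2],
    [0, 0, 0, 0, 0, 0, -1],
    [0, 0, 0, 0, 0, 0, -1],
    [0, 0, 0, 0, 0, 0, -1],
    [0, 0, 0, 0, 0, 0, -1],
  ],
)

```text
time: 13.97
tool_pos: [0.4577, 0.2145, 0.0349]
tool_rot: [0.001, 0.612, 0.791, 0.001]
contact_force: [0.7, -1.2, 6.2]
gripper_width: 0.337
grasp_force: 59.2
```

```bash
python3 -c "
from h import *
delta([.6023,-.1747,.20])"
```

```text
t 13.97 pos [0.4577 0.2145 0.0349] yangle 14.57 zax [ 0.004  0.001 -1.   ] w 0.337 gf 59.2 cf [ 0.7 -1.2  6.2] q [ 0.29  0.01  2.05 -0.    1.08  0.04]
delta cm [-41.31   4.26 -16.48]
```

Emit:
move_arm(
  rows=[
    [0, 0, -1, 0, 0, 0, -1],
    [0, 0, -2.5, 0, 0, 0, -1],
    [0, 0, -3.5, 0, 0, 0, -1],
    [0, 0, -3.5, 0, 0, 0, -1],
    [-0.6, 0, -3, 0, 0, 0, -1],
    [-1.5, 0.15, -2, 0, 0, 0, -1],
    [-2.5, 0.3, -1, 0, 0, 0, -1],
    [-3.7, 0.4, 0, 0, 0, 0, -1],
    [-3.7, 0.4, 0, 0, 0, 0, -1],
    [-3.7, 0.4, 0, 0, 0, 0, -1],
    [-3.7, 0.4, 0, 0, 0, 0, -1],
    [-3.7, 0.4, 0, 0, 0, 0, -1],
    [-3.7, 0.4, 0, 0, 0, 0, -1],
    [-3.7, 0.4, 0, 0, 0, 0, -1],
    [-3.7, 0.4, 0, 0, 0, 0, -1],
    [-3.7, 0.4, 0, 0, 0, 0, -1],
    [-2, 0.2, 0, 0, 0, 0, -1],
    [-1, 0, 0, 0, 0, 0, -1],
    [-0.4, 0, 0, 0, 0, 0, -1],
    [0, 0, 0, 0, 0, 0, -1],
  ],
)

```text
time: 15.63
tool_pos: [0.6008, -0.1748, 0.198]
tool_rot: [-0.001, 0.612, 0.791, 0.0]
contact_force: [0.1, 0.4, -0.8]
gripper_width: 0.339
grasp_force: 59.2
```

Emit:
move_arm(
  rows=[
    [0, 0, 0, 0, 0, 0, -1],
    [0, 0, 0, 0, 0, 0, -1],
  ],
)

```text
time: 15.8
tool_pos: [0.6008, -0.1735, 0.1981]
tool_rot: [-0.0, 0.611, 0.791, 0.0]
contact_force: [0.5, 0.7, -0.4]
gripper_width: 0.333
grasp_force: 59.2
```

```bash
python3 -c "
from h import *
delta([.6023,-.1747,.052])"
```

```text
t 15.8 pos [ 0.6008 -0.1735  0.1981] yangle 14.65 zax [-0.     0.001 -1.   ] w 0.333 gf 59.2 cf [ 0.5  0.7 -0.4] q [-0.4   0.09  1.66  0.    1.39 -0.66]
delta cm [-0.17  0.12 14.61]
```

Emit:
move_arm(
  rows=[
    [-0.1, 0.1, 2, 0, 0, 0, -1],
    [0, 0, 3, 0, 0, 0, -1],
    [0, 0, 3.5, 0, 0, 0, -1],
    [0, 0, 2.5, 0, 0, 0, -1],
    [0, 0, 1.5, 0, 0, 0, -1],
    [0, 0, 0.9, 0, 0, 0, -1],
    [0, 0, 0.5, 0, 0, 0, -1],
    [0, 0, 0.4, 0, 0, 0, -1],
    [0, 0, 0.3, 0, 0, 0, -1],
    [0, 0, 0, 0, 0, 0, -1],
    [0, 0, 0, 0, 0, 0, -1],
    [0, 0, 0, 0, 0, 0, -1],
  ],
)

```text
time: 16.8
tool_pos: [0.603, -0.176, 0.0533]
tool_rot: [0.001, 0.612, 0.791, 0.0]
contact_force: [0.8, 0.5, -0.4]
gripper_width: 0.335
grasp_force: 59.2
```

Emit:
move_arm(
  rows=[
    [0, 0, 0.2, 0, 0, 0, -1],
    [0, 0, 0.2, 0, 0, 0, -1],
    [0, 0, 0.1, 0, 0, 0, -1],
    [0, 0, 0, 0, 0, 0, -1],
    [0, 0, 0, 0, 0, 0, -1],
  ],
)

```text
time: 17.22
tool_pos: [0.6032, -0.1763, 0.0499]
tool_rot: [0.001, 0.612, 0.791, -0.0]
contact_force: [-5.3, 0.8, 11.5]
gripper_width: 0.334
grasp_force: 60.2
```

Emit:
move_arm(
  rows=[
    [0, 0, 0, 0, 0, 0, -0.2],
    [0, 0, 0, 0, 0, 0, 0.1],
    [0, 0, 0, 0, 0, 0, 0.3],
    [0, 0, 0, 0, 0, 0, 0.3],
    [0, 0, 0, 0, 0, 0, 0.3],
    [0, 0, 0, 0, 0, 0, 0.3],
    [0, 0, -1.5, 0, 0, 0, 0.3],
    [0, 0, -3, 0, 0, 0, 0.3],
    [0, 0, -4, 0, 0, 0, 0.3],
    [0, 0, -4, 0, 0, 0, 0.6],
    [0, 0, -3, 0, 0, 0, 0.6],
    [0, 0, -1, 0, 0, 0, 0.6],
    [0, 0, 0, 0, 0, 0, 0.6],
    [0, 0, 0, 0, 0, 0, 0.6],
  ],
)

```text
time: 18.38
tool_pos: [0.6023, -0.1756, 0.2125]
tool_rot: [0.0, 0.612, 0.791, 0.0]
contact_force: [0.4, 0.2, -0.1]
gripper_width: 0.803
grasp_force: 0.0
```

```bash
python3 -c "
from h import *
delta([.4245,.0615,.20])"
```

```text
t 18.38 pos [ 0.6023 -0.1756  0.2125] yangle 14.56 zax [ 0.001 -0.    -1.   ] w 0.803 gf 0.0 cf [ 0.4  0.2 -0.1] q [-0.4   0.08  1.64  0.    1.41 -0.66]
delta cm [ 27.42 -11.25   1.23]
```

Emit:
move_arm(
  rows=[
    [1.5, -0.6, 0, 0, 0, 0, 0.6],
    [3, -1.2, 0, 0, 0, 0, 0.6],
    [3.6, -1.5, 0, 0, 0, 0, 0.6],
    [3.6, -1.5, 0, 0, 0, 0, 0.6],
    [3.6, -1.5, 0, 0, 0, 0, 0.6],
    [3.6, -1.5, 0, 0, 0, 0, 0.6],
    [3.6, -1.5, 0.3, 0, 0, 0, 0.6],
    [2.6, -1.1, 0.4, 0, 0, 0, 0.6],
    [1.5, -0.6, 0.4, 0, 0, 0, 0.6],
    [0.8, -0.25, 0, 0, 0, 0, 0.6],
    [0, 0, 0, 0, 0, 0, 0.6],
    [0, 0, 0, 0, 0, 0, 0.6],
    [0, 0, 0, 0, 0, 0, 0.6],
  ],
)

```text
time: 19.47
tool_pos: [0.425, 0.0605, 0.2007]
tool_rot: [-0.0, 0.612, 0.791, -0.0]
contact_force: [0.7, -0.4, 0.8]
gripper_width: 0.802
grasp_force: 0.0
```

Run:
```python
from h import *
from plant import manip
delta([.4245,.0605,.09])
f=manip.grab_frame("wrist");pickle.dump(f,open("w5.pkl","wb"));cv2.imwrite("pics/w5.png",f["img"])
c,s=np.cos(.26),np.sin(.26)
print(proj(f,[.4245,.0605,.138]),[proj(f,[.4245+c*a*.012-s*b*.02,.0605+s*a*.012+c*b*.02,.086]).round() for a,b in((-1,-1),(-1,1),(1,1),(1,-1))])
```

```text
t 19.47 pos [0.425  0.0605 0.2007] yangle 14.51 zax [-0.001 -0.    -1.   ] w 0.802 gf 0.0 cf [ 0.7 -0.4  0.8] q [-0.03 -0.41  2.1  -0.    1.45 -0.29]
delta cm [ 1.000e-02 -4.000e-02  1.107e+01]
[320.07600043 222.73051244] [array([306., 223.]), array([305., 178.]), array([335., 178.]), array([334., 223.])]
```

View pics/w5.png

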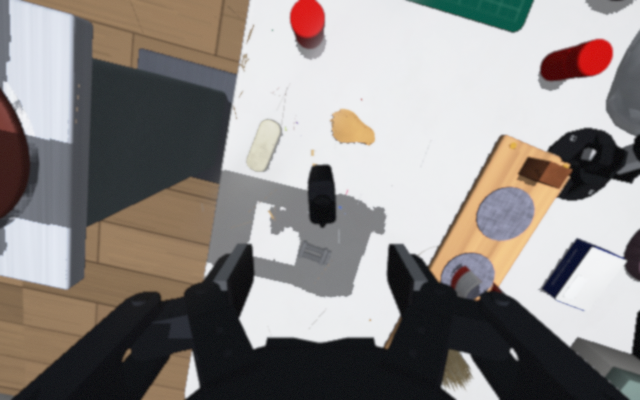

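The glue bottle's body spans (307–336, 165–223), where predicted and square to the jaws. The clear bottle stands on its pad at (468,275).

Emit:
move_arm(
  rows=[
    [0, 0, 2, 0, 0, 0, 0.6],
    [0, 0, 3, 0, 0, 0, 0.6],
    [0, 0, 3, 0, 0, 0, 0.6],
    [0, 0, 1.7, 0, 0, 0, 0.6],
    [0, 0, 0.9, 0, 0, 0, 0.6],
    [0, 0, 0.5, 0, 0, 0, 0.4],
    [0, 0, 0, 0, 0, 0, 0],
    [0, 0, 0, 0, 0, 0, -0.2],
    [0, 0, 0, 0, 0, 0, -0.4],
    [0, 0, 0, 0, 0, 0, -1],
    [0, 0, 0, 0, 0, 0, -1],
    [0, 0, 0, 0, 0, 0, -1],
    [0, 0, 0, 0, 0, 0, -1],
  ],
)

```text
time: 20.6
tool_pos: [0.4261, 0.0611, 0.092]
tool_rot: [0.002, 0.612, 0.791, 0.001]
contact_force: [0.0, -0.9, 6.4]
gripper_width: 0.265
grasp_force: 61.9
```

```bash
python3 -c "
from h import *
delta([.6328,.0775,.17])"
```

```text
t 20.6 pos [0.4261 0.0611 0.092 ] yangle 14.56 zax [ 0.004 -0.    -1.   ] w 0.265 gf 61.9 cf [ 0.  -0.9  6.4] q [-0.03 -0.28  2.2  -0.    1.22 -0.28]
delta cm [-3.62 20.45 -7.72]
```

Emit:
move_arm(
  rows=[
    [0, 0, -0.5, 0, 0, 0, -1],
    [0, 0, -1, 0, 0, 0, -1],
    [0, 0, -1.5, 0, 0, 0, -1],
    [0, 0, -2, 0, 0, 0, -1],
    [0, 0, -2, 0, 0, 0, -1],
    [-0.1, 0.5, -0.8, 0, 0, 0, -1],
    [-0.3, 1.3, 0, 0, 0, 0, -1],
    [-0.4, 2.2, 0, 0, 0, 0, -1],
    [-0.4, 2.5, 0, 0, 0, 0, -1],
    [-0.4, 2.5, 0, 0, 0, 0, -1],
    [-0.4, 2, 0, 0, 0, 0, -1],
    [-0.3, 1.2, 0, 0, 0, 0, -1],
    [0, 0.5, 0, 0, 0, 0, -1],
    [0, 0, 0, 0, 0, 0, -1],
    [0, 0, 0, 0, 0, 0, -1],
  ],
)

```text
time: 21.85
tool_pos: [0.5527, 0.071, 0.1676]
tool_rot: [-0.001, 0.612, 0.791, -0.0]
contact_force: [-0.2, -0.5, -0.4]
gripper_width: 0.261
grasp_force: 61.1
```

Run:
```python
from h import *
from plant import manip
delta([.6328,.0775,.17])
f=manip.grab_frame("scene");g=manip.grab_frame("top")
cv2.imwrite("pics/s6.png",np.hstack([cv2.resize(f["img"][100:290,120:400],None,fx=1.42,fy=1.42),cv2.resize(g["img"][60:250,180:460],None,fx=1.42,fy=1.42)]))
```

```text
t 21.85 pos [0.5527 0.071  0.1676] yangle 14.57 zax [-0.001  0.    -1.   ] w 0.261 gf 61.1 cf [-0.2 -0.5 -0.4] q [-0.01 -0.04  1.85  0.    1.34 -0.26]
delta cm [-1.39  7.92 -0.25]
```

View pics/s6.png

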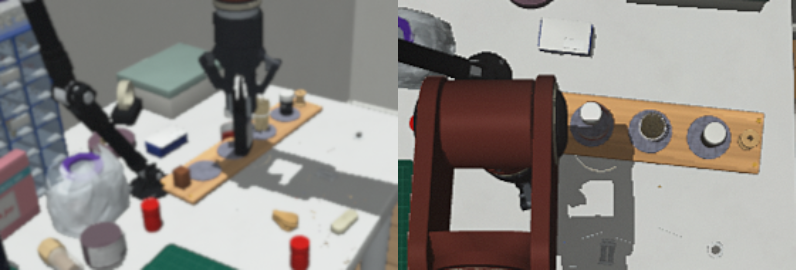

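The three placed things stand upright on the right pads. The glue bottle hangs upright and the lamp's arm is well clear of the path.

Emit:
move_arm(
  rows=[
    [-0.2, 1, 0, 0, 0, 0, -1],
    [-0.4, 2, 0, 0, 0, 0, -1],
    [-0.4, 2.3, 0, 0, 0, 0, -1],
    [-0.3, 1.6, 0, 0, 0, 0, -1],
    [-0.1, 0.9, 0, 0, 0, 0, -1],
    [0, 0.1, 0, 0, 0, 0, -1],
    [0, 0, 1, 0, 0, 0, -1],
    [0, 0, 1.5, 0, 0, 0, -1],
    [0, 0, 1.2, 0, 0, 0, -1],
    [0, 0, 0.8, 0, 0, 0, -1],
    [0, 0, 0.4, 0, 0, 0, -1],
    [0, 0, 0.3, 0, 0, 0, -1],
    [0, 0, 0, 0, 0, 0, -1],
    [0, 0, 0, 0, 0, 0, -1],
    [0, 0, 0, 0, 0, 0, -1],
  ],
)

```text
time: 23.2
tool_pos: [0.6338, 0.0772, 0.117]
tool_rot: [0.001, 0.612, 0.791, 0.0]
contact_force: [0.6, -0.1, -1.4]
gripper_width: 0.26
grasp_force: 61.1
```

Emit:
move_arm(
  rows=[
    [0, 0, 0.4, 0, 0, 0, -1],
    [0, 0, 0.3, 0, 0, 0, -1],
    [0, 0, 0.2, 0, 0, 0, -1],
    [0, 0, 0, 0, 0, 0, -1],
    [0, 0, 0, 0, 0, 0, -1],
  ],
)

```text
time: 23.62
tool_pos: [0.6334, 0.0772, 0.1071]
tool_rot: [0.0, 0.612, 0.791, 0.0]
contact_force: [-0.3, 0.2, -0.7]
gripper_width: 0.259
grasp_force: 61.2
```

Emit:
move_arm(
  rows=[
    [0, 0, 0.15, 0, 0, 0, -1],
    [0, 0, 0.1, 0, 0, 0, -1],
    [0, 0, 0, 0, 0, 0, -1],
    [0, 0, 0, 0, 0, 0, -1],
  ],
)

```text
time: 23.95
tool_pos: [0.6337, 0.0772, 0.1071]
tool_rot: [0.0, 0.612, 0.791, 0.0]
contact_force: [-4.4, -0.1, 9.7]
gripper_width: 0.263
grasp_force: 62.4
```

Contact is made. I release and retreat.

Emit:
move_arm(
  rows=[
    [0, 0, 0, 0, 0, 0, -0.3],
    [0, 0, 0, 0, 0, 0, 0],
    [0, 0, 0, 0, 0, 0, 0.3],
    [0, 0, 0, 0, 0, 0, 0.5],
    [0, 0, 0, 0, 0, 0, 0.5],
    [0, 0, 0, 0, 0, 0, 0.5],
    [0, 0, -1, 0, 0, 0, 0.5],
    [0, 0, -2, 0, 0, 0, 0.5],
    [0, 0, -3, 0, 0, 0, 0.5],
    [0, 0, -3, 0, 0, 0, 0.5],
    [0, 0, -3, 0, 0, 0, 0.5],
    [0, -2, -1, 0, 0, 0, 0.5],
    [0, -3, 0, 0, 0, 0, 0.5],
    [0, -4, 0, 0, 0, 0, 0.5],
    [0, -4, 0, 0, 0, 0, 0.5],
    [0, -4, 0, 0, 0, 0, 0.5],
    [0, -2, 0, 0, 0, 0, 0.5],
    [0, 0, 0, 0, 0, 0, 0.5],
    [0, 0, 0, 0, 0, 0, 0.5],
  ],
)

```text
time: 25.53
tool_pos: [0.4491, 0.0293, 0.2356]
tool_rot: [0.001, 0.612, 0.791, 0.001]
contact_force: [-0.2, 0.8, -0.0]
gripper_width: 0.748
grasp_force: 0.0
```

Run:
```python
from h import *
from plant import manip
delta([.6328,.0775,.17])
f=manip.grab_frame("scene");g=manip.grab_frame("top")
cv2.imwrite("pics/s7.png",np.vstack([cv2.resize(f["img"][150:260,220:400],(700,428))[:,:],cv2.resize(g["img"][110:190,220:450],(700,243))])[:600])
```

```text
t 25.53 pos [0.4491 0.0293 0.2356] yangle 14.52 zax [ 0.003 -0.    -1.   ] w 0.748 gf 0.0 cf [-0.2  0.8 -0. ] q [-0.1  -0.38  2.02  0.    1.5  -0.35]
delta cm [ 0.07 18.98  6.61]
```

View pics/s7.png

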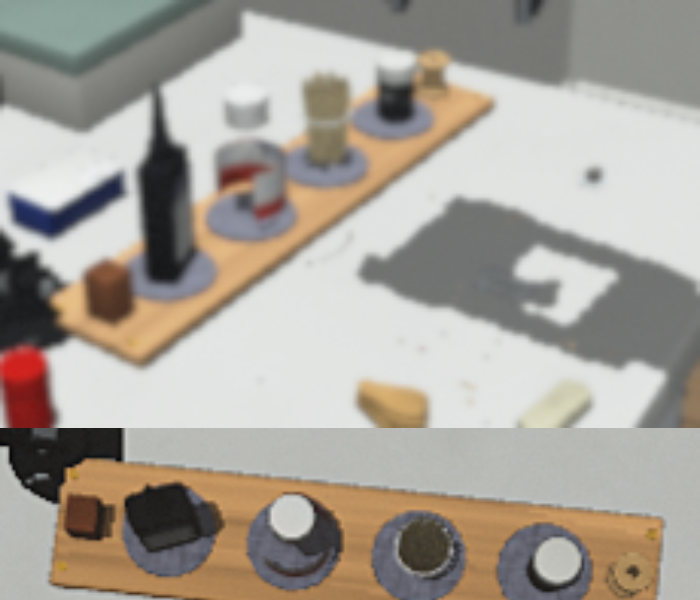

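All four stand upright. In the crop, lid centres are pot (558,560), tub (424,546) and cap (292,516). I check the offsets numerically.

Run:
```python
from h import *
t=pickle.load(open("top0.pkl","rb"))
k=700/230
for n,x,y,z,p in [("pot",558,560,.063,(.6023,-.1747)),("tub",424,546,.086,(.6118,-.0905)),("bottle",292,516,.109,(.6226,-.0067))]:
    P=ray(t,(x+.5)/k-.5+220,(y-428+.5)/(243/80)-.5+110,z)[:2];print(n,((P-p)*1000).round(1),"mm")
from plant import manip
print(manip.job_done())
```

```text
pot [-1.4 -2.5] mm
tub [-4.7  0.5] mm
bottle [ 0.2 -1. ] mm
the job is handed in; nothing more can be done
None
```

The job is handed in after about 26 s of robot time: counted from the spool, the pot, tub, clear bottle and glue bottle stand upright and released on their pads; the first three measured within 5 mm of centre, and the glue bottle was checked by eye only.

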